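# Clamp the foot block to the crate batten with a one-hand bar clamp

### The arm

A 6-joint arm with a two-finger parallel gripper is mounted at the origin on the work surface. World frame = base frame: x ahead of the robot, y to its left, z up, the work surface at z = 0. Lengths are in m, angles in rad, forces in N, time in s.
With the tool pointing down it reaches from about 0.375 to 0.9 m from the base axis. Payload 3.1 kg.
Tool frame: the origin (TCP) lies between the finger pads; the fingertips stand 19 mm ahead of it and the grasp point (between the pads) is the TCP; z points along the fingers, y is the direction in which the jaws open and shut (so a half turn about z gives the same grasp; the last joint's range is limited). The gripper opens to 85 mm and grips with 20 to 120 N. Pads are 22 mm wide; open, the fingers measure 114 mm over their backs; the gripper's body (76 mm by 85 mm) begins 54 mm behind the grasp point. The pads swing forward as they close: fully open they stand 13 mm farther back than shut.
Start: joints at [-1.512, 0.527, 1.433, -0, 1.181, -0.178], TCP at [0.147, -0.607, 0.25] pointing down, gripper open.
Joint ranges: [-3.08, 3.08], [-0.75, 2.2], [0.22, 2.44], [-1.43, 4.57], [0, 2.65], [-2.85, 2.85]. Speed limits (rad/s): [2.79, 2.79, 3.14, 3.14, 3.14, 3.14].

### API

Orientations are given as a unit quaternion [x, y, z, w].
In Python, from station import manip, optics, job gives the robot as it stands.
- The arm moves only by the shell command python3 -m inch 'ROWS' [OPENING] [FORCE]. ROWS is JSON, one flat list of numbers, 4 for each row, row after row: the shift along the world's x, y, z in cm, then the turn about the world's z in rad. A call has 1 to 20 rows; each row shifts and turns the commanded pose from where the row before left it; what a row does not reach is not made up. A row lasts 1/8 s, in which the tool goes at most 62.5 mm and 10.7 degrees, less where a joint would pass 70% of its speed; a pose out of reach is approached as far as the arm can. A call with a gripper value outside its range is refused whole. OPENING is the opening in per cent of the stroke, from 0 (shut) to 100 (fully open), set as the call begins (- or left out, the last holds). The fingers move at their own pace and stop on an object; FORCE is the grip in N (left out, the last holds). Time passes only in rows, so rows that do not move let the fingers close. It gives the time, the measured TCP pose, the force and the opening at its end, in the units of the state.
- manip.sense(): the state, without advancing time (a new reading comes with each control period).
- optics.snapshot(name): name is "scene" or "top" or "wrist"; returns (picture, depth): 400x640x3 uint8, red, green, blue; 400x640 float32, m along the optical axis (not along the pixel's ray), 0 where there is no reading.
- optics.camera_model(name): a dict with "mtx" (3x3 intrinsics, pixels), "camera_from_world" (4x4, takes a point from world to camera coordinates); the wrist camera has in their place "tool_from_camera" (4x4, takes a point from camera to tool coordinates, whose origin is the TCP and whose axes are the flange's). Camera axes: x right, y up, looking along -z (the intrinsics and any distortion apply to the point x, -y, -z); pixel columns grow to the right and rows downward; lengths in m; the calibration is good to about 2 mm. The wrist camera is an equidistant fisheye: a pixel r from the principal point sees the ray r / f radians off the axis. A picture is of the moment at which its call begins: read the wrist's pose just before it. camera_model takes no time and is no camera call.
- job.sign_off(): hands the job in, once; it reports no verdict.
The state is a dict: "t": time; "q": joint angles; "qd": joint speeds; "tau": joint torques, N m; "tcp_pos": TCP position; "tool_rot": TCP orientation; "force": force on the tool from outside, world axes, zero at the start; "ft_torque": the same for the moment, N m; "finger_gap": opening from 0.0 (shut) to 1.0 (fully open).
Only numpy, scipy, OpenCV 4.12 (cv2) and the standard library are available. Lean on these libraries where they do the work, as an engineer would, in place of code of your own. Each camera call takes 0.05 s, during which the arm holds its last target.

### The job

Stand the pale foot block on the bench between the clamp's soft orange pad and the end of the brown batten, let it go, then take the clamp by its grip and trigger and pump the trigger, without pushing the bar or far jaw by hand, until block and batten are squarely pinched between the two jaws. Squeeze so that the soft pad is squashed by about 2 to 5 mm, never flat, as the wood bruises. Finish holding: keep your grip on the squeezed trigger so the joint stays tight for me to drive the screws, and leave the glue, tape and tin alone.

Things in the scene. Friction and masses are not known exactly. Their poses are not given: they have to be found in the camera images.
- clamp_grip (a point): One-hand bar clamp lying flat on the bench, loose, 0.7 kg, 30 mm thick: grey housing, black pistol grip, green trigger, toothed steel bar, orange pads. This point: midway between grip and trigger at rest, 15 mm above the bench. x runs along the bar to the far jaw, y from the grip to the jaws, z up. Squeeze grip and trigger between the fingers from above; the clamp centres itself.
- grip_back (a point): Middle of the flat back of the black grip, 15 mm up; at x -31, y 0 mm in clamp_grip's frame (same axes). The grip is 18 mm thick (x -31 to -13), y -66 to 32, 30 mm tall. The grey housing follows: x -35 to 29, y 30 to 98, and its jaw arm x 5 to 29, y 98 to 146.
- trigger_front (a point): Front of the rounded rib (5 mm radius, 22 mm tall) on the green trigger, 15 mm up; at rest at x 31, y 0 mm in clamp_grip's frame. Grip and trigger measure 62 mm over their outsides at rest, 37 mm fully squeezed.
- pad_face (a point): Middle of the face of the soft orange pad (44 mm wide, 28 tall) on the housing's jaw; at x 41, y 120 mm in clamp_grip's frame, same axes. The pad gives 1 mm per 12 N and is squashed flat at 8 mm.
- far_face (a point): Middle of the orange face (48 mm wide, 28 tall) of the far jaw on the end of the bar, same axes as clamp_grip; the jaw is 32 mm thick (x), 104 mm long (y), 30 tall. The bar (y 48 to 67 mm in clamp_grip's frame, teeth on the grip's side) has its top 21 mm above the bench; its tail sticks out 80 mm behind the housing when open, 45 more when clamped.
- trigger (a joint): Trigger angle (rad): 0 let go, 0.28 fully squeezed (25 mm of finger travel). Springs back by itself (4 to 6 N at the fingers); let it right out after each stroke so that the pawl takes the next teeth. A full stroke draws the bar in by 6 to 9 mm. Once the jaws press, a squeeze of 33 N gives 25 to 55 N at the jaws, 44 N gives 45 to 75 N.
- bar (a joint): How far the bar is drawn in (m): 0 is jaws 109 mm apart, growing as they close; starts at 0 to 0.014, and with block and batten pinched it is about 0.041 plus the squash of the pad. A pawl stops it from backing out, in steps of 6 mm: if the trigger is let go under load the bar may spring back up to 6 mm and the pressure falls or is lost.
- pad (a joint): How far the soft pad is squashed (m): 0 free, up to 0.008.
- batten_end (a point): Brown wooden crate batten, 28 thick (x) x 180 long (y) x 45 mm tall (z), loose, standing on edge, one end between the jaws a few mm short of the far jaw. This point: middle of that end face, 22.5 mm up; y runs along the batten away from the bar, x as the clamp's x within 2 degrees.
- block_center (a point): Pale wooden foot block, 40 (x) x 46 (y) x 45 mm tall (z), with two dark pilot holes in its top, loose, standing on the bench. This point is its centre, 22.5 mm up.
- glue_mid (a point): Bystander: white glue bottle, 52 mm across, 150 mm tall; point half-way up.
- tape_mid (a point): Bystander: roll of brown tape lying flat, 90 mm across, 24 mm tall; its centre.
- tin_mid (a point): Bystander: steel tin with paper label, 72 mm across, 85 mm tall; point half-way up.
Mind the look-alikes: they are no part of the job. Several things look just like the part that bears batten_end: the one meant starts farthest to the robot's right.

How it is judged:
On the way, in this order (a step that is already met when the one before it is completed fails the run):
1. the block stands on the bench between the pad and the batten, let go (x of block_center in the frame of clamp_grip between 0.05 and 0.105 m and y of block_center in the frame of clamp_grip between 0.098 and 0.142 m and height (world z) of block_center below 0.026 m and angle between block_center's own z axis and vertical below 0.1 rad and contact force between the fingers and block below 0.3 N), for 0.2 s.
2. the fingers squeeze the trigger (value of joint trigger above 0.12 rad and contact force between the fingers and trigger above 1 N), for 0.05 s.
3. the soft pad presses on the block (contact force between pad and block above 4 N), for 0.1 s.
At the end, for the whole second after the job is handed in: For the last second fingers squeeze grip and trigger (over 4 N each), pad presses block with 12 to 72 N (1 to 6 mm squash), block on batten and far jaw on batten over 8 N; block and batten upright, low on the bench, square to each other and the clamp (0.12 rad); block untouched, at rest (contact force between pad and block between 12 and 72 N and contact force between each of block, bar and batten above 8 N and contact force between the fingers and trigger above 4 N and contact force between the fingers and clamp_c0 above 4 N and value of joint trigger above 0.015 rad and contact force between the fingers and block below 0.5 N and angle between each of block_center, batten_end's own z axis and vertical below 0.12 rad and height (world z) of each of block_center, batten_end below 0.03 m and angle between the x axis of batten_end and the x axis of clamp_grip, either way round below 0.12 rad and (angle between the x axis of block_center and the x axis of batten_end, either way round below 0.12 rad or angle between the y axis of block_center and the x axis of batten_end, either way round below 0.12 rad) and linear speed of block below 0.02 m/s); the arm keeps its last pose, push and grip.
It fails at once if the wood is crushed: the pad presses the block with more than 90 N (squashed flat) (contact force between pad and block above 90 N).
It fails at once if the bar or far jaw is pushed by hand (more than 8 N) (contact force between any of the fingers, the arm and bar above 8 N).
It fails at once if the glue, tape or tin is shifted by more than 20 mm or tipped (distance of any of glue_mid, tape_mid, tin_mid from where it was at the start of the episode above 0.02 m or angle between any of glue_mid, tape_mid, tin_mid's own z axis and vertical above 0.2 rad).
It also fails if it takes over 64 s, if anything falls off the work surface, if the arm or the gripper's body presses on something with over 40 N, if the wrist force passes 120 N, or if a joint passes its speed limit or range.

## Working session

There is one attempt and no reset: what is moved stays moved. The work goes in short steps, Python scripts to look and compute and a shell command to move; the robot and the scene stay as the last step left them, time stands still between calls to the robot, and variables do not carry over. Pictures are saved under pics/ and viewed, and the job is handed in when it is done.

```bash
ls; mkdir -p pics; python3 - <<'E'
from station import manip, optics, job
import cv2,numpy as np
print(manip.sense())
for n in ("scene","top"):
    p,d=optics.snapshot(n); cv2.imwrite(f"pics/{n}0.png",p[:,:,::-1]); np.savez(f"pics/{n}0.npz",p=p,d=d)
    print(n,optics.camera_model(n))
E
```

```text
pics
{'t': 0.0, 'q': array([-1.51148798e+00,  5.28451629e-01,  1.43390901e+00, -2.25818386e-05,
        1.18138975e+00, -1.78507519e-01]), 'qd': array([-2.35624885e-04, -1.75952576e-03, -2.10796873e-04,  1.48583634e-04,
       -8.35953714e-05, -9.25117997e-04]), 'tau': array([-4.95592085e-04, -4.42344153e+01, -1.78025633e+01, -2.26052193e-04,
        8.37506843e-03,  2.94489233e-06]), 'tcp_pos': array([ 0.1472154 , -0.60671822,  0.24934037]), 'tool_rot': array([ 9.92937690e-01,  1.18632123e-01,  5.38394667e-05, -1.07757256e-03]), 'force': array([ 0.29120361,  0.64366484, -0.32000876]), 'ft_torque': array([-0.01770885,  0.01451053, -0.03002183]), 'finger_gap': 0.9979780189160341}
scene {'mtx': array([[418.70481557,   0.        , 320.83734538],
       [  0.        , 418.70481557, 194.6457529 ],
       [  0.        ,   0.        ,   1.        ]]), 'camera_from_world': array([[ 0.64303979,  0.76581633,  0.00501763, -0.32705797],
       [-0.65660784,  0.54794389,  0.51828915,  0.26007214],
       [ 0.39416492, -0.33657516,  0.85519073, -1.30206941],
       [ 0.        ,  0.        ,  0.        ,  1.        ]])}
top {'mtx': array([[444.78237646,   0.        , 324.31057346],
       [  0.        , 444.78237646, 199.19701952],
       [  0.        ,   0.        ,   1.        ]]), 'camera_from_world': array([[-0.00819381, -0.99994209, -0.0069769 ,  0.02941743],
       [ 0.99656787, -0.00874051,  0.08231692, -0.49778891],
       [-0.08237314, -0.00627846,  0.99658178, -1.42818277],
       [ 0.        ,  0.        ,  0.        ,  1.        ]])}
```

View pics/scene0.png

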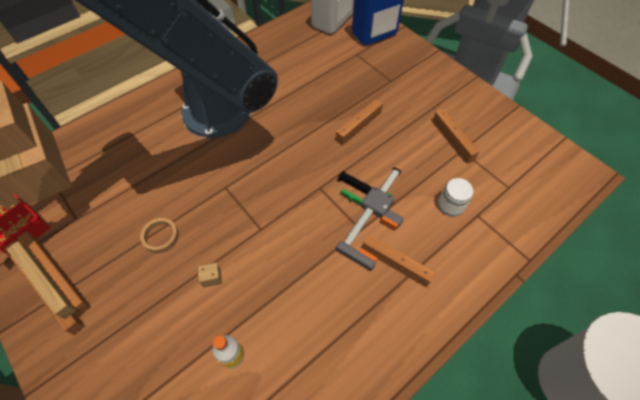

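View pics/top0.png

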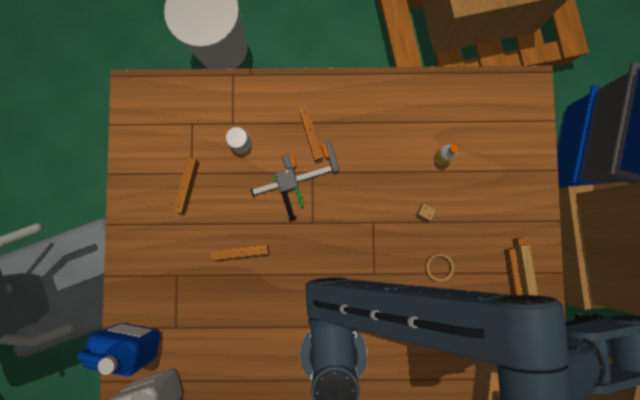

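```bash
cat > h.py <<'E'
import numpy as np,cv2
from station import manip, optics, job
def load(n):
    z=np.load(f"pics/{n}.npz"); return z['p'],z['d']
def world_map(name,d):
    m=optics.camera_model(name);K=m['mtx'];T=m['camera_from_world']
    v,u=np.mgrid[0:400,0:640]
    x=(u-K[0,2])/K[0,0]*d; y=(v-K[1,2])/K[1,1]*d
    P=np.stack([x,-y,-d],-1)
    return (P-T[:3,3])@T[:3,:3]   # R^T (p-t)
def ortho(p,W,x0,x1,y0,y1,s,zt=None):
    pass
E
python3 - <<'E'
from h import *
p,d=load('top0'); W=world_map('top',d)
c=p[90:230,225:365]; cv2.imwrite('pics/c1.png',cv2.resize(c,None,fx=5,fy=5,interpolation=cv2.INTER_CUBIC)[:600,:,::-1])
c=p[190:235,400:450]; cv2.imwrite('pics/c2.png',cv2.resize(c,None,fx=10,fy=10,interpolation=cv2.INTER_CUBIC)[:,:,::-1])
z=W[...,2]; print(np.median(z[100:230,200:400]))
for (u,v) in [(426,212),(312,133),(290,210),(288,180),(333,157),(447,155),(238,138),(440,267)]: print(u,v,W[v,u].round(4))
h=np.clip(z*255/0.06,0,255).astype(np.uint8)
cv2.imwrite('pics/hz.png',cv2.resize(h[90:230,225:365],None,fx=5,fy=5,interpolation=cv2.INTER_NEAREST)[:600])
E
```

```text
-0.00026333204932310866
426 212 [ 0.4523 -0.2993  0.0433]
312 133 [0.7118 0.0632 0.0446]
290 210 [0.4634 0.1367 0.0257]
288 180 [0.5597 0.1418 0.0394]
333 157 [ 0.6351 -0.0043  0.0297]
447 155 [ 0.6249 -0.3556  0.1034]
238 138 [0.6893 0.2958 0.0822]
440 267 [ 0.2747 -0.3501 -0.0017]
```

View pics/c1.png

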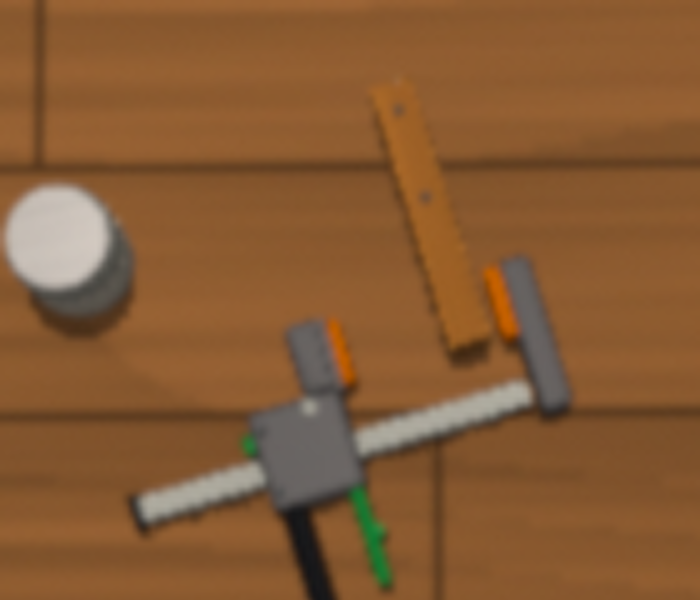

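View pics/hz.png

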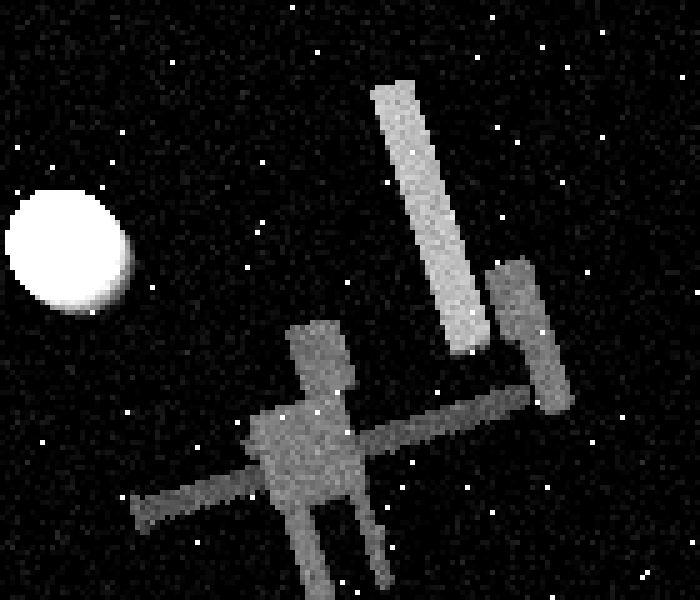

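View pics/c2.png

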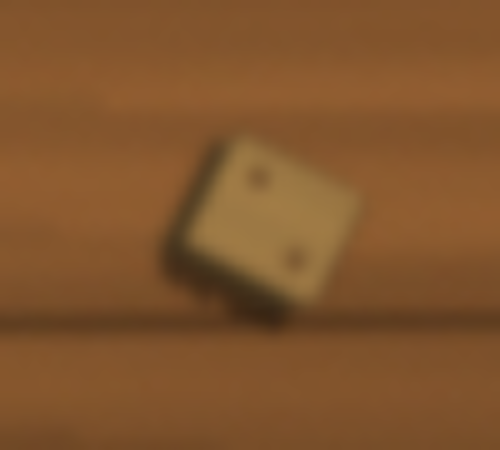

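```bash
cat > fit.py <<'E'
from h import *
from scipy.optimize import minimize
def rect(W,lo,hi,box):
    z=W[...,2]; m=((z>lo)&(z<hi)&(W[...,0]>box[0])&(W[...,0]<box[1])&(W[...,1]>box[2])&(W[...,1]<box[3])).astype(np.uint8)
    n,l,s,c=cv2.connectedComponentsWithStats(m); k=1+np.argmax(s[1:,4])
    pts=W[l==k][:,:2]
    return cv2.minAreaRect((pts*1000).astype(np.float32)), pts
E
python3 - <<'E'
from fit import *
p,d=load('top0'); W=world_map('top',d)
r,b=rect(W,.036,.055,(.55,.9,-.05,.16)); print('batten',r,b.mean(0),len(b)); print(cv2.boxPoints(r))
r,k=rect(W,.036,.055,(.38,.52,-.38,-.22)); print('block',r,k.mean(0),len(k)); print(cv2.boxPoints(r))
# clamp
z=W[...,2]; m=(z>.012)&(z<.036)&(W[...,0]>.38)&(W[...,0]<.75)&(W[...,1]>-.06)&(W[...,1]<.26)
n,l,s,c=cv2.connectedComponentsWithStats(m.astype(np.uint8)); kk=1+np.argmax(s[1:,4])
P=W[l==kk][:,:2]; print(len(P),s[kk], P.min(0),P.max(0))
reg=(W[...,0]>.36)&(W[...,0]<.8)&(W[...,1]>-.08)&(W[...,1]<.28)&(z<.036)
Q=W[reg][:,:2]; Z=(l==kk)[reg].astype(float)
def box(L,x0,x1,y0,y1,s=.0015):
    f=lambda a:1/(1+np.exp(-np.clip(a/s,-40,40)))
    return f(L[:,0]-x0)*f(x1-L[:,0])*f(L[:,1]-y0)*f(y1-L[:,1])
def model(q):
    c,s_=np.cos(q[2]),np.sin(q[2]); D=Q-q[:2]
    L=np.stack([c*D[:,0]+s_*D[:,1],-s_*D[:,0]+c*D[:,1]],1); b=q[3]
    far=150-1000*b; far/=1000
    B=[box(L,-.031,-.013,-.066,.032),box(L,-.035,.029,.03,.098),box(L,.005,.029,.098,.146),box(L,.029,.041,.098,.142),
       box(L,-.115-b,far+.02,.048,.067),box(L,far,far+.012,.096,.144),box(L,far+.012,far+.032,.04,.144)]
    M=1-np.prod([1-x for x in B],0)
    ign=(L[:,1]<.045)&(L[:,1]>-.07)&(L[:,0]>-.008)&(L[:,0]<.05)
    return M,ign,L
def cost(q):
    M,ign,L=model(q); return (((M-Z)**2)*~ign).sum()
best=None
for th in (-1.45,-1.35,-1.25):
  for x in(.43,.45,.47):
   for y in (.10,.12,.14):
    r=minimize(cost,[x,y,th,.007],method='Nelder-Mead',options=dict(initial_simplex=np.array([[x,y,th,.007]]+[[x+.01,y,th,.007],[x,y+.01,th,.007],[x,y,th+.1,.007],[x,y,th,.015]]),maxiter=800))
    if best is None or r.fun<best.fun: best=r
print(best.fun,best.x)
q=best.x;R=np.array([[np.cos(q[2]),-np.sin(q[2])],[np.sin(q[2]),np.cos(q[2])]])
for n,a in (('pad',(.041,.120)),('far',(.15-q[3],.12)),('grip_back',(-.031,0)),('trig',(.031,0))): print(n,q[:2]+R@a)
M,ign,L=model(q); print('resid big',((abs(M-Z)>.6)&~ign).sum())
for nm,a in (('batten',b),('trigger',Q[(Z>0)&ign])):
    LL=(a-q[:2])@R; print(nm,LL.min(0),LL.max(0))
np.save('clamp.npy',q)
E
```

```text
batten ((714.8756713867188, 67.44287109375), (180.2718048095703, 27.997161865234375), 16.704044342041016) [0.71403196 0.06732506] 471
[[624.5198    54.943153]
 [632.5669    28.127405]
 [805.23157   79.94259 ]
 [797.18445  106.75834 ]]
block ((452.9425354003906, -302.9361877441406), (46.766685485839844, 40.12520980834961), 61.769779205322266) [ 0.45239611 -0.30254029] 183
[[ 424.20563 -314.04825]
 [ 459.5581  -333.0281 ]
 [ 481.67944 -291.82413]
 [ 446.32697 -272.84427]]
1421 [ 252  141   88   80 1421] [ 0.43092779 -0.02376459] [0.68963432 0.25997741]
109.46256613268565 [ 0.50320784  0.12891301 -1.27961512  0.00850595]
pad [0.62992693 0.12408896]
far [0.65877715 0.02782517]
grip_back [0.49430823 0.15860808]
trig [0.51210744 0.09921795]
resid big 88
batten [0.10562009 0.09497253] [0.13365203 0.27524338]
trigger [-0.00791646 -0.06625604] [0.02959847 0.04480558]
```

```bash
python3 -m inch '[2.2,2.2,0,0.172,2.2,2.2,0,0.172,2.2,2.2,0,0.172,2.2,2.2,0,0.172,2.2,2.2,0,0.172,2.2,2.2,0,0.172,2.2,2.2,0,0.172,2.2,2.2,0,0.172,2.2,2.2,0,0.172,2.2,2.2,0,0.172,2.2,2.2,0,0.172,2.2,2.2,0,0.172,2.2,2.0,-3,0.172,2,2,-3,0.176,0,0,0,0]' 85 40; python3 - <<'E'
from h import *
s=manip.sense(); print(s['q'],s['tcp_pos'],s['tool_rot'])
m=optics.camera_model('wrist'); print(m)
p,d=optics.snapshot('wrist'); cv2.imwrite('pics/w1.png',p[:,:,::-1]); np.savez('pics/w1.npz',p=p,d=d,pos=s['tcp_pos'],rot=s['tool_rot'])
E
```

```text
t: 1.98
tcp_pos: [0.4527, -0.3006, 0.1878]
tool_rot: [0.242, 0.97, 0.002, -0.003]
force: [-0.0, 0.7, 0.7]
finger_gap: 0.85
[-7.91960970e-01  5.05450284e-01  1.69603683e+00  9.75345370e-05
  9.46640284e-01 -1.87328040e+00] [ 0.45269063 -0.30062237  0.18784431] [ 0.24232906  0.97018862  0.00173378 -0.0027697 ]
{'mtx': array([[309.70691629,   0.        , 319.02259741],
       [  0.        , 309.70691629, 201.15610409],
       [  0.        ,   0.        ,   1.        ]]), 'tool_from_camera': array([[ 2.02856033e-04,  9.52625749e-01,  3.04144936e-01,
         7.77621622e-02],
       [ 9.99999785e-01, -3.52375296e-06, -6.55934549e-04,
        -9.76456062e-04],
       [-6.23788409e-04,  3.04145004e-01, -9.52625544e-01,
        -1.23128217e-01],
       [ 0.00000000e+00,  0.00000000e+00,  0.00000000e+00,
         1.00000000e+00]])}
```

View pics/w1.png

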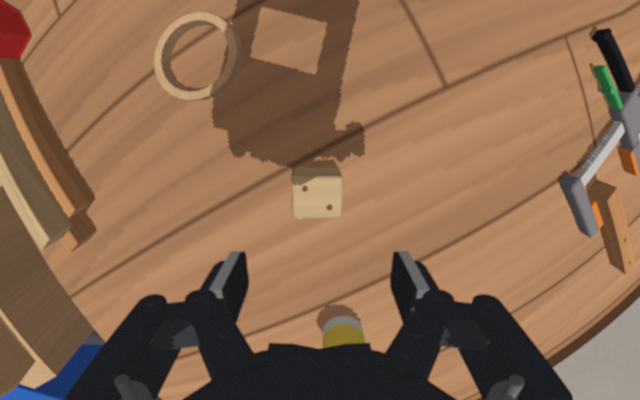

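```bash
cat >> h.py <<'E'
from scipy.spatial.transform import Rotation as Ro
def wrist_map(d,pos,rot):
    m=optics.camera_model('wrist');K=m['mtx'];T=m['tool_from_camera']
    v,u=np.mgrid[0:400,0:640]; a=(u-K[0,2])/K[0,0]; b=(v-K[1,2])/K[1,1]; th=np.hypot(a,b)+1e-9
    k=np.tan(np.minimum(th,1.5))/th*d
    P=np.stack([a*k,-b*k,-d],-1)@T[:3,:3].T+T[:3,3]
    return P@Ro.from_quat(rot).as_matrix().T+pos
def wshot(n):
    s=manip.sense(); p,d=optics.snapshot('wrist'); cv2.imwrite(f'pics/{n}.png',p[:,:,::-1]); np.savez(f'pics/{n}.npz',p=p,d=d,pos=s['tcp_pos'],rot=s['tool_rot']); return p,wrist_map(d,s['tcp_pos'],s['tool_rot'])
E
python3 - <<'E'
from fit import *
z=np.load('pics/w1.npz'); W=wrist_map(z['d'],z['pos'],z['rot'])
for u,v in [(317,198),(250,190),(400,180)]: print(W[v,u])
r,k=rect(W,.038,.055,(.38,.52,-.38,-.22)); print(r,len(k),k.mean(0))
M=Ro.from_quat(z['rot']).as_matrix(); print(np.degrees(np.arctan2(M[1,1],M[0,1])))
print(W[100:105,200:202,2].ravel()[:4])
E
```

```text
[ 0.45441904 -0.30417267  0.04528804]
[ 0.42523885 -0.36953671 -0.00105848]
[ 0.49035636 -0.22381798 -0.00084903]
((454.38934326171875, -304.1645202636719), (45.83302688598633, 40.785987854003906), 62.52073669433594) 2174 [ 0.45305312 -0.30353489]
61.951399067757784
[-0.00104343 -0.00053773 -0.00104885  0.00044369]
```

```bash
python3 -m inch '[0.1,-0.1,-3,0,0,0,-3,0,0,0,-3,0,0,0,-3,0,0,0,-2,0,0,0,-1.5,0,0,0,0,0]' 80 40;  python3 -m inch '[0,0,0,0,0,0,0,0,0,0,0,0,0,0,0,0]' 20 40; python3 - <<'E'
from h import *
wshot('w2')
E
```

```text
t: 2.9
tcp_pos: [0.4539, -0.305, 0.035]
tool_rot: [0.244, 0.97, 0.0, -0.0]
force: [-0.7, 0.8, 0.4]
finger_gap: 0.8
t: 3.4
tcp_pos: [0.4548, -0.305, 0.0364]
tool_rot: [0.243, 0.97, -0.001, 0.001]
force: [0.2, -0.1, 5.4]
finger_gap: 0.53
```

View pics/w2.png

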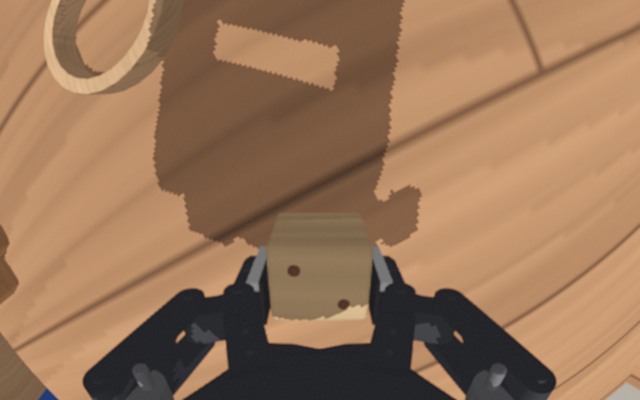

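```bash
python3 -m inch '[0,0,3,0,0,0,4,0,0,0,4,0,1.5,3.3,1,-0.066,1.5,3.3,0,-0.066,1.5,3.3,0,-0.066,1.5,3.3,0,-0.066,1.5,3.3,0,-0.066,1.5,3.3,0,-0.066,1.5,3.3,0,-0.066,1.5,3.3,0,-0.066,1.5,3.3,0,-0.066,1.5,3.3,0,-0.066,1.5,3.3,0,-0.066,1.5,3.3,0,-0.064,0,0,0,0,0,0,0,0]';  python3 - <<'E'
from h import *
s=manip.sense(); M=Ro.from_quat(s['tool_rot']).as_matrix(); print(s['q'],np.degrees(np.arctan2(M[1,1],M[0,1])))
wshot('w3')
p,d=optics.snapshot('top'); cv2.imwrite('pics/top3.png',p[80:240,200:400,::-1].repeat(4,0).repeat(4,1)[:600,:800]); np.savez('pics/top3.npz',p=p,d=d)
E
```

```text
t: 5.58
tcp_pos: [0.6334, 0.0914, 0.1549]
tool_rot: [0.598, 0.802, -0.001, -0.001]
force: [0.8, -0.4, -0.3]
finger_gap: 0.532
[-3.07903836e-02  6.60574350e-01  1.47446635e+00 -5.67307147e-04
  1.00810847e+00 -3.20401000e-01] 16.610828846375103
```

View pics/w3.png

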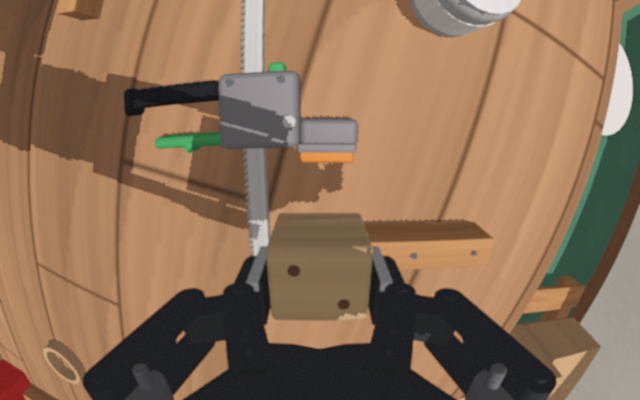

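```bash
python3 - <<'E'
from fit import *
z=np.load('pics/w3.npz'); W=wrist_map(z['d'],z['pos'],z['rot']); p=z['p'].astype(int)
q=np.load('clamp.npy'); R=np.array([[np.cos(q[2]),-np.sin(q[2])],[np.sin(q[2]),np.cos(q[2])]])
L=np.concatenate([(W[...,:2]-q[:2])@R,W[...,2:]],-1)*1000
u=lambda m:(L[m].round(1))
def ext(a): return np.percentile(a,[1,50,99],axis=0).round(1).tolist()
Z=L[...,2]; X=L[...,0];Y=L[...,1]
print('bench',np.median(Z[200:260,100:200]))
m=(Z>24)&(Z<34)&(X<50)&(X>-50)
print('house',ext(L[m&(Y>45)&(Y<90)]),'arm',ext(L[m&(Y>105)&(X>0)]),'grip',ext(L[m&(Y<20)&(X<-8)]))
print('grip mid-x by y',[(yy,np.median(X[m&(X<-8)&(abs(Y-yy)<4)]).round(1)) for yy in (-50,-20,10)])
org=(p[...,0]>190)&(p[...,1]<150)&(p[...,2]<90)
mo=org&(X<60)&(X>20)&(Y>80)&(Y<160); print('pad',ext(L[mo]))
mb=(Z>38)&(Z<50)&(X>90)&(X<150)&(Y<320)&(Y>150); print('batten',ext(L[mb]),[(yy,np.median(X[mb&(abs(Y-yy)<6)]).round(1)) for yy in (170,200,250)])
# block in tool
T=(W-z['pos'])@Ro.from_quat(z['rot']).as_matrix()*1000
yy,xx=slice(260,310),slice(285,355)
print('blk top tool z',np.median(T[yy,xx,2])); mt=(abs(T[...,1])<40)&(abs(T[...,0])<40)&(abs(T[...,2]-np.median(T[yy,xx,2]))<3)
print('blk tool',ext(T[mt]))
r,b=rect(W,-1,1,(0,1,-1,1)) if 0 else (0,0)
E
```

```text
bench -0.6680376849647063
house [[-32.6, 45.4, 25.1], [-1.8, 68.0, 29.3], [29.4, 89.5, 31.3]] arm [[7.9, 105.2, 24.8], [24.2, 123.8, 27.9], [42.4, 143.6, 30.1]] grip [[-29.8, -64.4, 24.4], [-20.3, -19.5, 28.5], [-9.8, 19.1, 30.7]]
grip mid-x by y [(-50, np.float64(-20.4)), (-20, np.float64(-20.1)), (10, np.float64(-20.0))]
pad [[34.6, 98.5, 0.7], [39.6, 114.1, 28.5], [42.4, 143.0, 30.1]]
batten [[106.2, 160.5, 38.4], [116.9, 218.2, 44.6], [133.7, 274.2, 46.2]] [(170, np.float64(111.0)), (200, np.float64(118.5)), (250, np.float64(118.5))]
blk top tool z -8.152221017010081
blk tool [[-18.4, -31.7, -10.3], [4.6, -0.7, -8.0], [20.5, 28.1, -5.6]]
```

```bash
python3 -m inch '[0.55,0,-2,0,0,0,-3,0,0,0,-3,0,0,0,-2,0,0,0,-1,0,0,0,-0.4,0,0,0,-0.2,0,0,0,0,0,0,0,0,0]'; python3 - <<'E'
from h import *
wshot('w4')
E
```

```text
t: 6.8
tcp_pos: [0.6402, 0.0916, 0.0401]
tool_rot: [0.598, 0.802, 0.0, 0.001]
force: [0.6, 0.4, -0.9]
finger_gap: 0.531
```

View pics/w4.png

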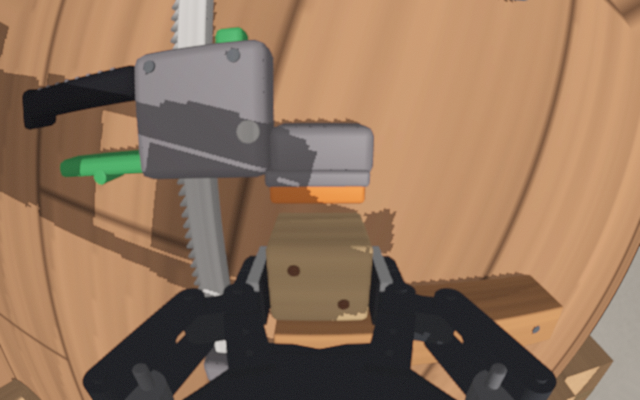

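```bash
python3 -m inch '[0,0,-0.2,0,0,0,-0.1,0,0,0,0,0]'; python3 -m inch '[0,0,0,0,0,0,0,0,0,0,0,0]' 68 ; python3 - <<'E'
from h import *
wshot('w5')
E
```

```text
t: 7.22
tcp_pos: [0.6397, 0.0917, 0.0365]
tool_rot: [0.598, 0.802, -0.0, -0.0]
force: [-0.1, -0.3, 1.7]
finger_gap: 0.531
t: 7.6
tcp_pos: [0.6397, 0.0916, 0.0362]
tool_rot: [0.598, 0.802, -0.0, -0.0]
force: [-1.1, 0.7, 0.2]
finger_gap: 0.685
```

View pics/w5.png

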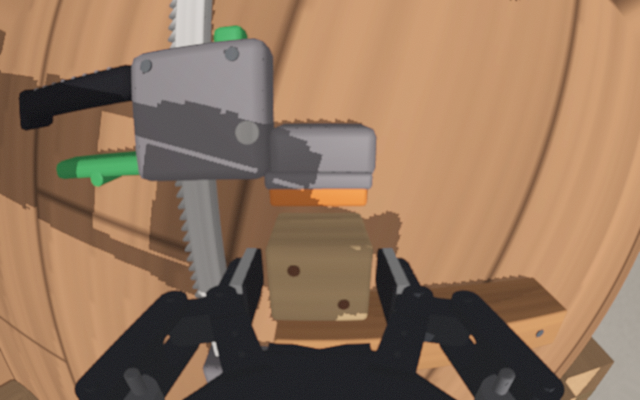

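```bash
python3 -m inch '[0,0,2,0,0,0,3,0,0,0,3,0,-1.5,0.4,1,-0.1745,-1.5,0.4,0,-0.1745,-1.5,0.4,0,-0.1745,-1.5,0.4,0,-0.1745,-1.5,0.4,0,-0.1745,-1.5,0.4,0,-0.1745,-1.5,0.4,0,-0.1745,-1.5,0.4,0,-0.1745,-1.6,0.4,0,-0.1745,0,0,0,0,0,0,0,0]'; python3 - <<'E'
from h import *
s=manip.sense(); M=Ro.from_quat(s['tool_rot']).as_matrix(); print(s['q'],np.degrees(np.arctan2(M[1,1],M[0,1])))
wshot('w6')
p,d=optics.snapshot('top'); np.savez('pics/top6.npz',p=p,d=d)
E
python3 - <<'E'
from fit import *
z=np.load('pics/w6.npz'); W=wrist_map(z['d'],z['pos'],z['rot']); p=z['p'].astype(int)
q=np.load('clamp.npy'); R=np.array([[np.cos(q[2]),-np.sin(q[2])],[np.sin(q[2]),np.cos(q[2])]])
L=np.concatenate([(W[...,:2]-q[:2])@R,W[...,2:]],-1)*1000
Z=L[...,2]; X=L[...,0];Y=L[...,1]
def ext(a): return np.percentile(a,[1,50,99],axis=0).round(1).tolist() if len(a) else None
m=(Z>22)&(Z<34)&(X<50)&(X>-50)
print('house',ext(L[m&(Y>45)&(Y<90)]),'grip',ext(L[m&(Y<25)&(Y>-40)&(X<-8)]),'arm',ext(L[m&(Y>105)&(X>0)]))
g=(p[...,1]>p[...,0]+50)&(abs(X)<50)&(abs(Y)<60); print('trig',ext(L[g]))
mb=(Z>40)&(Z<50)&(X>45)&(X<160)&(Y>85)&(Y<160); print('wood',ext(L[mb]))
E
```

```text
t: 9.4
tcp_pos: [0.5051, 0.1275, 0.1272]
tool_rot: [0.989, 0.145, 0.001, 0.0]
force: [0.7, -0.6, -0.2]
finger_gap: 0.679
[ 3.26694774e-02  5.76543749e-01  1.80352536e+00 -9.55389728e-05
  7.58691492e-01  1.31175230e+00] -73.28214142902493
house [[-36.3, 45.5, 22.7], [-1.8, 68.0, 29.4], [29.6, 89.5, 31.4]] grip [[-29.6, -39.4, 22.9], [-20.1, -5.0, 28.6], [-11.8, 24.5, 30.5]] arm [[6.8, 105.4, 23.3], [23.7, 123.4, 27.9], [41.7, 143.4, 30.3]]
trig [[16.9, -32.5, 21.1], [21.8, 1.0, 25.0], [29.8, 29.3, 26.8]]
wood [[54.6, 96.7, 40.8], [89.6, 121.7, 44.5], [133.5, 158.6, 46.3]]
```

View pics/w6.png

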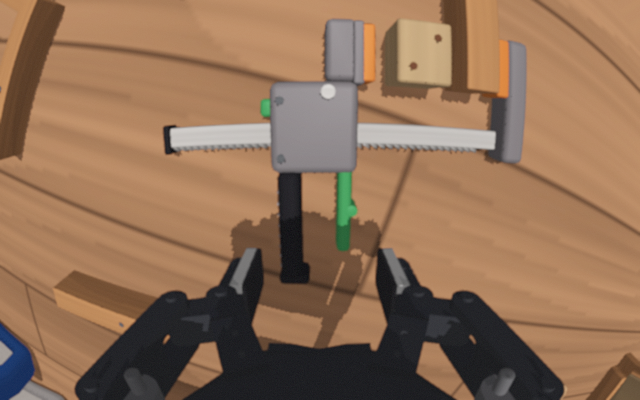

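```bash
python3 -m inch '[-0.15,0,-2,0,0,0,-3,0,0,0,-2.5,0,0,0,-1.7,0,0,0,-1,0,0,0,0,0]' 100 30; python3 - <<'E'
from h import *
wshot('w7')
E
```

```text
t: 10.25
tcp_pos: [0.5023, 0.1276, 0.0239]
tool_rot: [0.99, 0.144, -0.0, -0.0]
force: [0.8, -0.4, 0.6]
finger_gap: 1.002
```

View pics/w7.png

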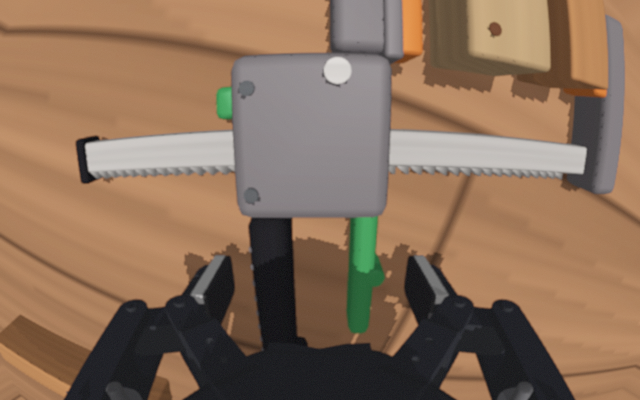

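```bash
python3 -m inch '[0,0,0,0,0,0,0,0,0,0,0,0,0,0,0,0,0,0,0,0,0,0,0,0]' 30 30; python3 - <<'E'
from h import *
s=manip.sense(); print(s['finger_gap']*85,s['ft_torque'])
wshot('w8')
E
```

```text
t: 11.05
tcp_pos: [0.5009, 0.1294, 0.0265]
tool_rot: [0.989, 0.145, -0.0, -0.001]
force: [-3.2, 8.4, 14.9]
finger_gap: 0.41
34.88298490900202 [1.36947346 0.66931355 0.2579764 ]
```

View pics/w8.png

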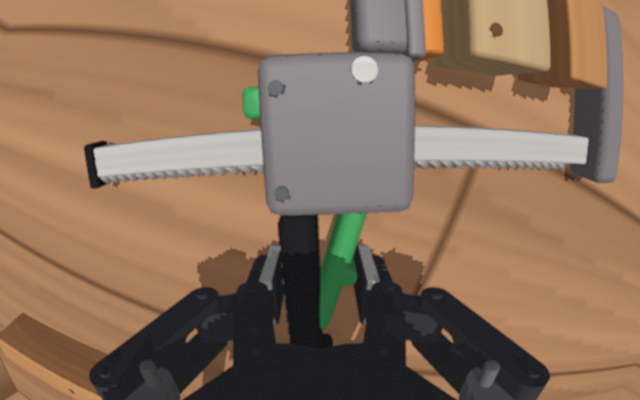

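```bash
python3 -m inch '[0,0,0,0,0,0,0.15,0,0,0,0.15,0,0,0,0,0]' 77 30;python3 -m inch '[0,0,0,0,0,0,0,0,0,0,0,0,0,0,0,0,0,0,0,0]' 30 30;  python3 - <<'E'
from h import *
s=manip.sense(); print(s['finger_gap']*85,s['ft_torque'])
wshot('w9')
E
```

```text
t: 11.6
tcp_pos: [0.5024, 0.1274, 0.0274]
tool_rot: [0.99, 0.144, 0.0, 0.0]
force: [1.0, -0.8, 0.7]
finger_gap: 0.766
t: 12.22
tcp_pos: [0.5006, 0.1294, 0.0288]
tool_rot: [0.99, 0.144, -0.001, -0.001]
force: [-3.4, 8.2, 15.3]
finger_gap: 0.409
34.7920792449726 [1.25797172 0.59299911 0.19326436]
```

View pics/w9.png

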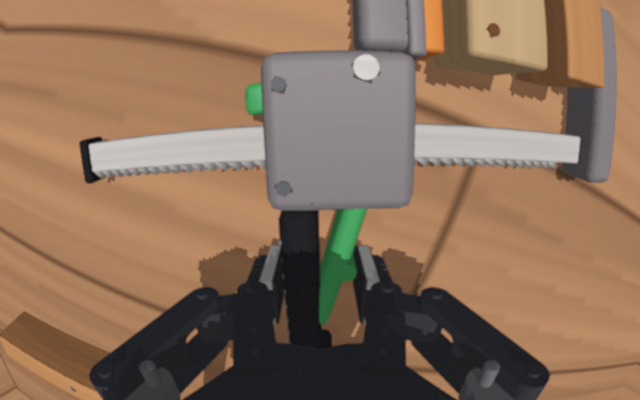

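```bash
python3 -m inch '[0,0,0,0,0,0,0,0,0,0,0,0,0,0,0,0]' 77 30;python3 -m inch '[0,0,0,0,0,0,0,0,0,0,0,0,0,0,0,0,0,0,0,0]' 30 30;  python3 - <<'E'
from h import *
s=manip.sense(); print(s['finger_gap']*85,s['ft_torque'])
p,W=wshot('w10')
E
```

```text
t: 12.78
tcp_pos: [0.5026, 0.1274, 0.0272]
tool_rot: [0.99, 0.144, 0.0, 0.0]
force: [2.3, -1.2, -0.6]
finger_gap: 0.772
t: 13.4
tcp_pos: [0.5005, 0.1293, 0.0288]
tool_rot: [0.99, 0.144, -0.001, -0.001]
force: [-3.1, 7.0, 14.1]
finger_gap: 0.41
34.88906618019639 [1.02083917 0.53236209 0.09257643]
```

View pics/w10.png

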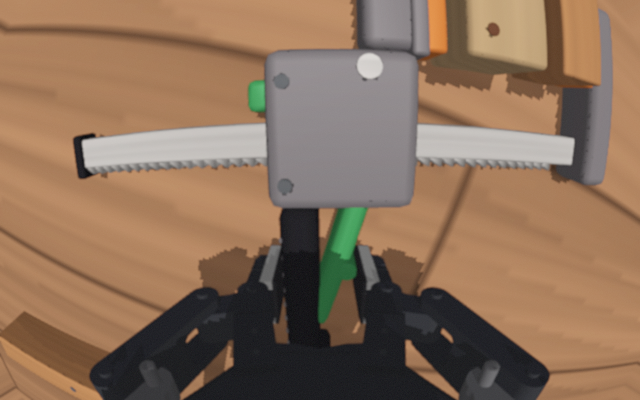

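```bash
python3 -m inch '[0,0,0,0,0,0,0,0,0,0,0,0,0,0,0,0]' 77 30;python3 -m inch '[0,0,0,0,0,0,0,0,0,0,0,0,0,0,0,0,0,0,0,0]' 30 30;  python3 - <<'E'
from h import *
s=manip.sense(); print(s['finger_gap']*85,s['ft_torque'])
p,W=wshot('w11')
E
```

```text
t: 13.95
tcp_pos: [0.5024, 0.1274, 0.0271]
tool_rot: [0.99, 0.144, -0.0, -0.0]
force: [0.9, -1.5, -1.1]
finger_gap: 0.769
t: 14.58
tcp_pos: [0.5005, 0.1295, 0.0288]
tool_rot: [0.99, 0.144, -0.001, -0.001]
force: [-3.1, 7.5, 15.3]
finger_gap: 0.408
34.65286781367574 [1.17941975 0.58457679 0.07152768]
```

View pics/w11.png

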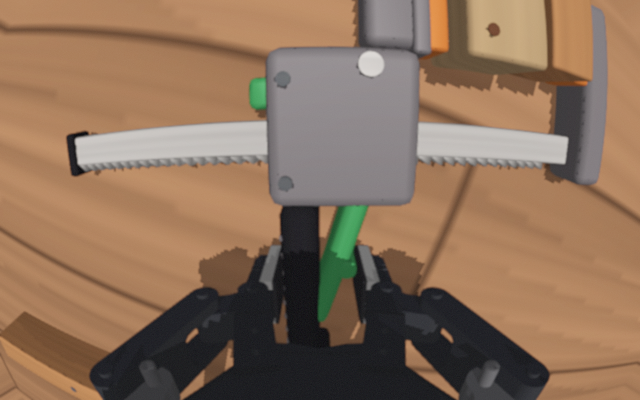

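```bash
cat > meas.py <<'E'
from fit import *
import sys
def ext(a): return np.percentile(a,[2,50,98],axis=0).round(1).tolist() if len(a) else None
def go(n):
    z=np.load(f'pics/{n}.npz'); W=wrist_map(z['d'],z['pos'],z['rot'])
    M=Ro.from_quat(z['rot']).as_matrix()
    T=(W-z['pos'])@M*1000   # tool: x=clamp +y?, y=clamp x
    X=T[...,1];Y=T[...,0];Z=W[...,2]*1000
    # section profile at clamp y ~ 105..112
    for lo,hi in((96,101),(101,106)):
        s=(Y>lo)&(Y<hi)
        for nm,a,b in(('jaw30',24,33),('wood45',40,48)):
            x=np.sort(X[s&(Z>a)&(Z<b)]); 
            if len(x)<5: continue
            br=np.where(np.diff(x)>2)[0]; st=np.r_[0,br+1]; en=np.r_[br,len(x)-1]
            print(lo,nm,[(x[i].round(1),x[j].round(1)) for i,j in zip(st,en) if j-i>5])
    m=(Z>24)&(Z<33)&(Y>50)&(Y<90)&(abs(X)<60); print('housing x',np.percentile(X[m],[1,99]).round(1))
    m=(Z>12)&(Z<24)&(Y>48)&(Y<66)&(X<-20);print('tail',np.percentile(X[m],[1]).round(1))
    m=(Z>24)&(Z<33)&(Y>40)&(Y<90)&(X>80);print('farjaw',np.percentile(X[m],[1,99]).round(1))
if __name__=='__main__': 
    for n in sys.argv[1:]: print(n); go(n)
E
python3 meas.py w7 w10 w11
```

```text
w7
96 jaw30 [(np.float64(-32.2), np.float64(40.8)), (np.float64(52.3), np.float64(91.3)), (np.float64(104.8), np.float64(132.7)), (np.float64(139.9), np.float64(171.8))]
96 wood45 [(np.float64(52.2), np.float64(92.6)), (np.float64(104.6), np.float64(133.8))]
101 jaw30 [(np.float64(5.6), np.float64(41.1)), (np.float64(52.4), np.float64(54.1)), (np.float64(103.9), np.float64(107.8)), (np.float64(151.8), np.float64(172.0))]
101 wood45 [(np.float64(52.4), np.float64(93.4)), (np.float64(104.0), np.float64(133.9))]
housing x [-32.8  27.6]
tail [-122.2]
farjaw [150.2 170.9]
w10
96 jaw30 [(np.float64(-20.7), np.float64(45.2)), (np.float64(54.5), np.float64(93.6)), (np.float64(104.5), np.float64(131.2)), (np.float64(137.9), np.float64(163.5))]
96 wood45 [(np.float64(54.5), np.float64(95.5)), (np.float64(103.8), np.float64(132.3))]
101 jaw30 [(np.float64(18.2), np.float64(56.0)), (np.float64(104.2), np.float64(106.9)), (np.float64(143.3), np.float64(165.5))]
101 wood45 [(np.float64(54.5), np.float64(95.2)), (np.float64(103.4), np.float64(132.4))]
housing x [-20.5  40. ]
tail [-128.8]
farjaw [143.2 164.2]
w11
96 jaw30 [(np.float64(-20.4), np.float64(46.2)), (np.float64(54.9), np.float64(92.8)), (np.float64(102.6), np.float64(124.5)), (np.float64(128.5), np.float64(158.8))]
96 wood45 [(np.float64(55.2), np.float64(94.4)), (np.float64(102.0), np.float64(125.7))]
101 jaw30 [(np.float64(-16.1), np.float64(56.3)), (np.float64(101.8), np.float64(110.5)), (np.float64(128.8), np.float64(160.4))]
101 wood45 [(np.float64(54.7), np.float64(126.4))]
housing x [-20.2  40.4]
tail [-134.1]
farjaw [137.5 158.8]
```

```bash
python3 -m inch '[0,0,0,0,0,0,0,0,0,0,0,0,0,0,0,0]' 77 30;python3 -m inch '[0,0,0,0,0,0,0,0,0,0,0,0,0,0,0,0,0,0,0,0]' 30 30;  python3 - <<'E'
from h import *
s=manip.sense(); print(s['finger_gap']*85,s['ft_torque'])
p,W=wshot('w12')
E
python3 meas.py w12
```

```text
t: 15.12
tcp_pos: [0.5024, 0.1274, 0.0271]
tool_rot: [0.99, 0.144, -0.0, -0.0]
force: [0.2, -1.2, -1.4]
finger_gap: 0.769
t: 15.75
tcp_pos: [0.5004, 0.1295, 0.0287]
tool_rot: [0.99, 0.143, -0.001, -0.001]
force: [-3.6, 8.3, 14.3]
finger_gap: 0.41
34.85882441656638 [ 1.17236502  0.56703875 -0.12544389]
w12
96 jaw30 [(np.float64(-20.1), np.float64(45.6)), (np.float64(54.8), np.float64(92.7)), (np.float64(123.6), np.float64(154.5))]
96 wood45 [(np.float64(55.0), np.float64(95.0))]
101 jaw30 [(np.float64(-17.1), np.float64(56.0)), (np.float64(103.9), np.float64(154.5))]
101 wood45 [(np.float64(54.3), np.float64(124.2))]
housing x [-19.6  41. ]
tail [-139.3]
farjaw [132.3 153.1]
```

View pics/w12.png

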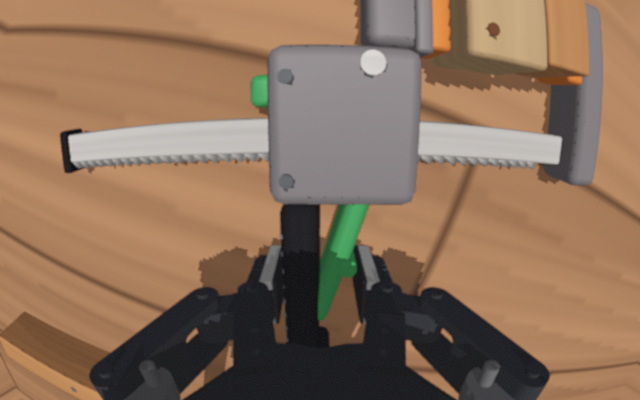

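```bash
python3 -m inch '[0,0,0,0,0,0,0,0,0,0,0,0,0,0,0,0]' 77 30;python3 -m inch '[0,0,0,0,0,0,0,0,0,0,0,0,0,0,0,0,0,0,0,0]' 30 32;  python3 - <<'E'
from h import *
s=manip.sense(); print(s['finger_gap']*85,s['ft_torque'])
p,W=wshot('w13')
E
python3 meas.py w13
```

```text
t: 16.3
tcp_pos: [0.5025, 0.1275, 0.0271]
tool_rot: [0.99, 0.144, 0.0, 0.0]
force: [2.2, -1.5, -1.1]
finger_gap: 0.769
t: 16.92
tcp_pos: [0.5004, 0.13, 0.029]
tool_rot: [0.99, 0.143, -0.001, -0.002]
force: [-4.5, 9.8, 15.7]
finger_gap: 0.439
37.292552511286544 [ 1.51772266  0.50317471 -0.16345365]
w13
96 jaw30 [(np.float64(-21.0), np.float64(44.0)), (np.float64(51.7), np.float64(89.3)), (np.float64(119.5), np.float64(150.5))]
96 wood45 [(np.float64(51.9), np.float64(90.0))]
101 jaw30 [(np.float64(-18.5), np.float64(52.8)), (np.float64(99.6), np.float64(149.5))]
101 wood45 [(np.float64(50.7), np.float64(119.0))]
housing x [-20.3  40.2]
tail [-144.1]
farjaw [128.1 149. ]
```

View pics/w13.png

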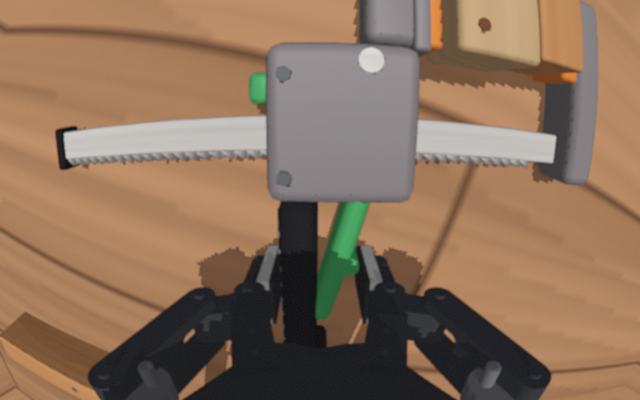

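```bash
python3 -m inch '[0,0,0,0,0,0,0,0,0,0,0,0,0,0,0,0]' 30 37;  python3 - <<'E'
from h import *
s=manip.sense(); print(s['finger_gap']*85,s['ft_torque'])
p,W=wshot('w14'); p,d=optics.snapshot('top'); np.savez('pics/top14.npz',p=p,d=d); cv2.imwrite('pics/top14.png',cv2.resize(p[90:230,225:365],None,fx=4,fy=4,interpolation=cv2.INTER_CUBIC)[:,:,::-1])
p,d=optics.snapshot('scene'); cv2.imwrite('pics/sc14.png',cv2.resize(p[140:300,290:490],None,fx=4,fy=3.7,interpolation=cv2.INTER_CUBIC)[:,:,::-1])
E
python3 meas.py w14
python3 - <<'E'
from fit import *
from fit import rect
z=np.load('pics/w14.npz'); W=wrist_map(z['d'],z['pos'],z['rot'])
d=np.load('pics/top14.npz')['d']; V=world_map('top',d)
r,b=rect(V,.036,.055,(.55,.9,-.05,.16)); print(r,len(b))
r,b=rect(W,.039,.055,(.5,.9,-.05,.16)); print(r,len(b),b.mean(0))
E
```

```text
t: 17.48
tcp_pos: [0.5003, 0.1302, 0.0292]
tool_rot: [0.99, 0.143, -0.001, -0.002]
force: [-5.3, 11.7, 17.7]
finger_gap: 0.416
35.32271409373109 [ 1.70275915  0.5894135  -0.04858044]
w14
96 jaw30 [(np.float64(-20.2), np.float64(43.1)), (np.float64(51.9), np.float64(89.2)), (np.float64(118.9), np.float64(149.8))]
96 wood45 [(np.float64(52.5), np.float64(89.4))]
101 jaw30 [(np.float64(-18.2), np.float64(54.0)), (np.float64(99.6), np.float64(150.7))]
101 wood45 [(np.float64(50.8), np.float64(119.6))]
housing x [-19.6  41. ]
tail [-143.7]
farjaw [128.1 149.1]
((707.3536987304688, 102.48519897460938), (182.3599853515625, 70.84193420410156), 17.490110397338867) 644
((637.3497924804688, 81.16079711914062), (35.37808609008789, 72.76544189453125), 22.36819076538086) 7985 [0.63303569 0.08352564]
```

View pics/top14.png

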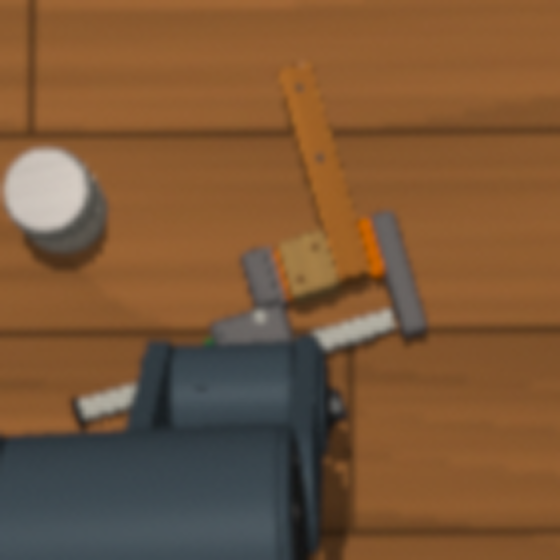

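View pics/sc14.png

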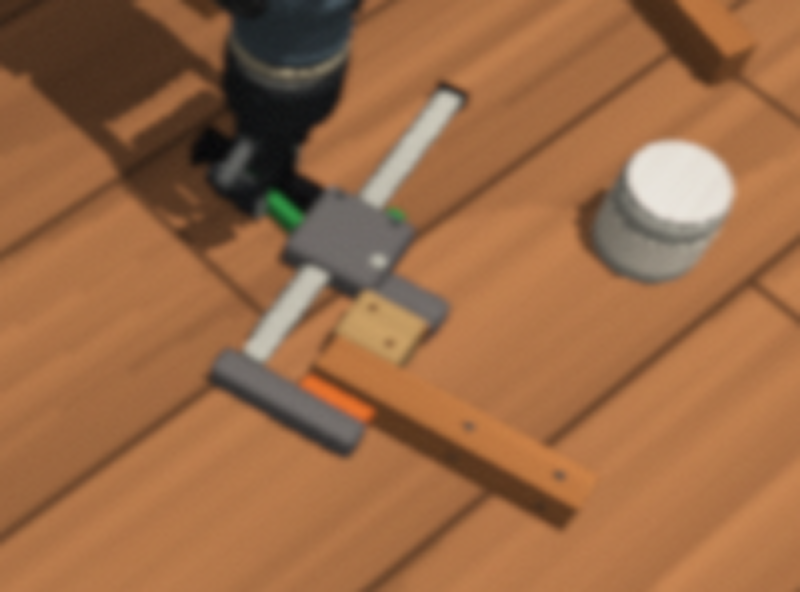

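View pics/w14.png

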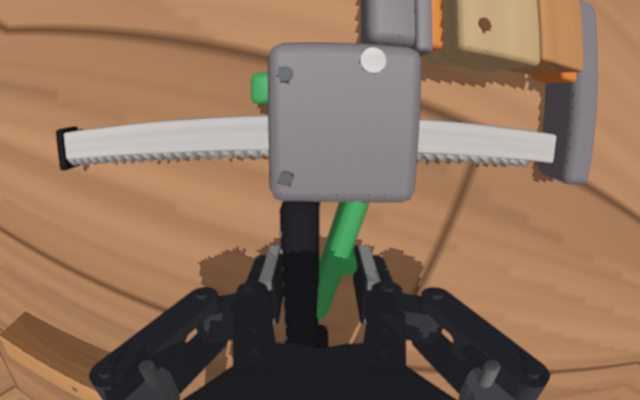

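```bash
python3 - <<'E'
from fit import *
V=world_map('top',np.load('pics/top14.npz')['d'])
r,b=rect(V,.036,.055,(.685,.9,-.05,.16)); print('batten',r,len(b))
z=np.load('pics/w14.npz'); W=wrist_map(z['d'],z['pos'],z['rot'])
p=z['p'].astype(int)
# housing orientation & bar orientation
m=(W[...,2]>.012)&(W[...,2]<.0235)&(p.min(-1)>120)
P=W[m][:,:2]; P=P[(P[:,0]>.5)&(P[:,0]<.65)&(P[:,1]>-.02)&(P[:,1]<.3)]
print('bar',cv2.fitLine(P.astype(np.float32),cv2.DIST_HUBER,0,.001,.001).ravel(),len(P))
E
```

```text
batten ((742.5435180664062, 91.88209533691406), (121.62238311767578, 27.855026245117188), 15.749449729919434) 311
bar [ 0.27480227 -0.96150076  0.5589996   0.15950154] 12077
```

```bash
python3 -m inch '[0,0,0,0,0,0,0,0,0,0,0,0,0,0,0,0,0,0,0,0,0,0,0,0,0,0,0,0,0,0,0,0]' 30 37; python3 - <<'E'
from h import *
wshot('w15')
E
python3 meas.py w15; python3 -c "
from station import job
print(job.sign_off())"
```

```text
t: 18.62
tcp_pos: [0.5003, 0.1302, 0.0292]
tool_rot: [0.99, 0.143, -0.001, -0.002]
force: [-5.2, 11.6, 17.8]
finger_gap: 0.414
w15
96 jaw30 [(np.float64(-20.3), np.float64(45.1)), (np.float64(52.0), np.float64(89.5)), (np.float64(120.0), np.float64(151.2))]
96 wood45 [(np.float64(51.1), np.float64(90.3))]
101 jaw30 [(np.float64(-18.3), np.float64(53.9)), (np.float64(99.1), np.float64(149.9))]
101 wood45 [(np.float64(50.5), np.float64(119.9))]
housing x [-19.6  41. ]
tail [-143.6]
farjaw [128.3 149.3]
the job is handed in; nothing more can be done
None
```

The block and batten are pinched between the jaws, and I handed the job in at 18.6 s still holding the trigger squeezed at 37 N. No verdict was reported.

I stood the block upright between the pad and the batten, let it go, and then pumped the trigger six times. The last stroke came up against the load at 32 N, and I raised the grip to 37 N.

- **Squash:** the pictures put it at about 2 to 4 mm, roughly 26 to 45 N. I could only measure this indirectly: two estimates of the bar's travel gave 2.2 and 3.8 mm.
- **Squareness:** the batten and the bar agree to about 0.2°. The block looks square and flat against both, though I did not measure its angle separately.
- **Stability:** the hold did not change over the last second before hand-in.
- **Clamp shift:** it slid about 12 mm along the bench as it centred itself in the fingers. There is also a steady push of about 18 N up and 13 N sideways on the tool.
- **Bystanders:** the arm never came near the glue, tape or tin. I did not measure their positions again at the end.

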